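# Call the customer and point out the fittings

### The arm

A 7-joint arm with a two-finger parallel gripper is mounted at the origin on the work surface. World frame = base frame: x ahead of the robot, y to its left, z up, the work surface at z = 0. Lengths are in m, angles in rad, forces in N, time in s.
With the tool pointing down it reaches from about 0.425 to 1.025 m from the base axis. Payload 9.4 kg.
Tool frame: the origin (TCP) lies midway between the tips of the shut fingers; the grasp point (between the pads) lies r.grip_depth behind it (r.grip_depth is the distance from the TCP to the grasp point, in m); z points along the fingers, y is the direction in which the jaws open and shut (so a half turn about z gives the same grasp; the last joint's range is limited). The gripper opens to 93 mm and grips with 3 to 60 N. Pads are 15 mm wide; open, the fingers measure 128 mm over their backs; the gripper's body (75 mm by 188 mm) begins 65 mm behind the grasp point.
Start: joints at [-1.19, 0.599, -0.003, 1.599, 0.002, 0.943, -0.08], TCP at [0.32, 0.65, 0.219] pointing down, gripper open.
Joint ranges: [-2.57, 2.57], [-0.35, 1.97], [-1.29, 1.29], [0.11, 2.56], [-1.05, 4.19], [0.11, 1.86], [-2.63, 2.63]. Speed limits (rad/s): [2.22, 2.22, 3.01, 3.01, 3.14, 3.14, 3.14].

### API

Orientations are given as a unit quaternion [w, x, y, z].
In Python, from bench import r gives the robot as it stands.
- The arm moves only by the tool jog_arm, never from a script. Its argument "motion" is a list that holds one entry, the list of rows, each a list of 6 numbers: the shift along the tool's x, y, z in cm, then the turn, a rotation vector about the tool's x, y, z in degrees. In form: [[[tx, ty, tz, wx, wy, wz], ...]]. A call has 1 to 12 rows; each row shifts and turns the pose as measured when the row begins, along the tool's axes as they then stand; what a row does not reach is not made up. A row lasts 1/8 s, in which the tool goes at most 62.5 mm and 10.7 degrees, less where a joint would pass 70% of its speed; a pose out of reach is approached as far as the arm can. A call is refused whole if a number of a shift passes 6.25 or a number of a turn 10.7, either way. A call with a gripper value outside its range is refused whole. "hand" is the opening, from 0 (shut) to 1 (fully open), set as the call begins (left out, the last holds). The fingers move at their own pace and stop on an object; "newtons" is the grip in N (left out, the last holds). Time passes only in rows, so rows that do not move let the fingers close. It gives the time, the measured TCP pose, the force and the opening at its end, in the units of the state.
- r.state(): the state, without advancing time (a new reading comes with each control period).
- r.capture(name): name is "scene" or "top" or "wrist"; returns a dict with "img" (420x560x3 uint8, red, green, blue), "K" (3x3 intrinsics, pixels), "rvec" (rotation vector, rad) and "tvec" (3), from world to camera coordinates, as OpenCV has them; the wrist camera has in their place "hand_eye" (4x4, takes a point from camera to tool coordinates, whose origin is the TCP and whose axes are the flange's). Camera axes: x right, y down, z forward; pixel columns grow to the right and rows downward; lengths in m; the calibration is good to about 2 mm. A picture is of the moment at which its call begins: read the wrist's pose just before it. There is no depth.
- r.job_done(): hands the job in, once; it reports no verdict.
The state is a dict: "time": time; "q": joint angles; "joint_velocities": joint speeds; "effort": joint torques, N m; "position": TCP position; "tool_rot": TCP orientation; "ft_force": force on the tool from outside, world axes, zero at the start; "torque": the same for the moment, N m; "finger_gap": finger opening in m.
Only numpy, scipy, OpenCV 4.12 (cv2) and the standard library are available. Lean on these libraries where they do the work, as an engineer would, in place of code of your own. Each camera call takes 0.05 s, during which the arm holds its last target. There are 200 camera calls.

### The job

Ring the counter bell by pressing its button right down with the fingertips and letting it up again, to call the customer. Then show which pipe fittings make up the order, by holding the fingertips just above the middle of each, within about 3 cm of its top but without touching it: first the tee (three mouths) for two seconds, then the larger of the two elbows for two seconds, and finish there, still pointing at that elbow. Do not lower the hand over any of the other fittings, and leave everything on the counter where it is.

Things in the scene. Friction and masses are not known exactly. Their poses are not given: they have to be found in the camera images.
- bell: Counter call bell screwed to the counter: black round foot 86 mm across, steel dome 80 mm across whose crown is 46 mm above the counter, and a brass push button on top. Origin: centre of the underside, z up.
- bell_top (a point): Centre of the top face of the bell's brass push button (20 mm across), 62 mm above the counter when up; moves down with it.
- bell_plunger (a joint): Travel of the bell's button, m: 0 up, 0.006 fully down. A spring brings it back: about 1 N starts it, about 4.5 N at the bottom.
- tee: Pipe tee, bare galvanised steel, lying flat, 52 mm high: a straight run 100 mm long along its y axis and one side branch towards its +x; three mouths of 52 mm diameter. Outline 76 mm (x) by 100 mm (y). Origin: middle of the outline, on the underside, z up.
- tee_top (a point): Point 52 mm above the tee's origin: the middle of the tee, level with its highest parts.
- large_elbow: Large 90 degree pipe elbow, bare galvanised steel, lying flat, 52 mm high; two arms, towards its +x and +y, mouths of 52 mm diameter. Outline 81 by 81 mm. Origin: middle of the outline, on the underside, z up.
- large_elbow_top (a point): Point 52 mm above the large elbow's origin: the middle of the elbow, level with its highest parts.
- cross: Pipe cross, bare galvanised steel, lying flat, 52 mm high: four arms, 100 by 100 mm. Bystander. Origin: centre of the underside.
- cross_top (a point): Point 52 mm above the cross's origin.
- small_elbow: Small 90 degree pipe elbow, bare galvanised steel, lying flat, 30 mm high, outline 48 by 48 mm. Bystander. Origin: middle of the outline, on the underside.
- small_elbow_top (a point): Point 30 mm above the small elbow's origin.
- socket: Straight pipe socket, bare galvanised steel, standing on end: 52 mm diameter, 64 mm high. Bystander. Origin: centre of the underside.
- socket_top (a point): Centre of the socket's top, 64 mm above its origin.
- bottle: Ribbed dark green bottle with a black cap, 74 mm across, 130 mm tall, standing. Bystander. Origin: centre of the underside.
- wrench: Steel wrench lying on the counter, 200 mm long. Bystander. Origin: on its underside, about its middle; it lies along its x axis.
Mind the look-alikes: they are no part of the job. What is shaped like the tee but orange is not meant.

How it is judged:
On the way, in this order (a step that is already met when the one before it is completed fails the run):
1. the bell's button is pressed right down by the fingertips (value of joint bell_plunger above 0.0045 m and contact force between the fingers and bell above 0.5 N), for 0.04 s.
2. the fingertips dwell just above the middle of the tee for 1.5 s, the bell's button up again (horizontal distance between the grasp point and tee_top below 0.03 m and z of the grasp point in the frame of tee_top between 0.01 and 0.066 m and value of joint bell_plunger below 0.002 m), for 1.5 s.
3. the fingertips dwell just above the middle of the large elbow for 1.5 s (horizontal distance between the grasp point and large_elbow_top below 0.03 m and z of the grasp point in the frame of large_elbow_top between 0.01 and 0.066 m and value of joint bell_plunger below 0.002 m), for 1.5 s.
At the end, for the whole second after the job is handed in: The fingertips are still above the large elbow: the grasp point (19 mm behind the fingertips) is within 30 mm of its middle sideways and 10 to 66 mm above its top; the bell's button is up (under 2 mm down); every fitting and bystander is within 10 mm of where it began (all of step 3 and distance of each of tee, cross, large_elbow, small_elbow, socket, bottle, wrench from where it was at the start of the episode below 0.01 m); the robot touches nothing.
It fails at once if the tee or the large elbow is touched (contact force between any of the fingers, the arm and tee above 0.3 N or contact force between any of the fingers, the arm and large_elbow above 0.3 N).
It fails at once if the hand is lowered over the cross, the small elbow or the socket: grasp point within 25 mm sideways of its middle and less than 60 mm above its top ((horizontal distance between the grasp point and cross_top below 0.025 m and z of the grasp point in the frame of cross_top below 0.06 m) or (horizontal distance between the grasp point and small_elbow_top below 0.025 m and z of the grasp point in the frame of small_elbow_top below 0.06 m) or (horizontal distance between the grasp point and socket_top below 0.025 m and z of the grasp point in the frame of socket_top below 0.06 m)).
It fails at once if a fitting or bystander is shifted or lifted by more than 10 mm (distance of any of tee, cross, large_elbow, small_elbow, socket, bottle, wrench from where it was at the start of the episode above 0.01 m).
It also fails if it takes over 51 s, if anything falls off the work surface, if the arm or the gripper's body presses on something with over 40 N, if the wrist force passes 120 N, or if a joint passes its speed limit or range.

## Working session

There is one attempt and no reset: what is moved stays moved. The work goes in short steps, Python scripts to look and compute and a tool call to move; the robot and the scene stay as the last step left them, time stands still between calls to the robot, and variables do not carry over. Pictures are saved under pics/ and viewed, about 8 in all and at most 12, crops included, and the job is handed in when it is done.

Besides the shell and the picture viewer there is one more tool, called after ">>>" as name(argument=value, ...) on one line, values as JSON. jog_arm: Moves the arm, as the interface text tells. Its arguments: {"type":"object","properties":{"motion":{"type":"array","items":{"type":"array","items":{"type":"array","items":{"type":"number"}}}},"hand":{"type":"number"},"newtons":{"type":"number"}},"required":["motion"]}

```bash
mkdir -p pics
cat > h.py <<'E'
from bench import r
import numpy as np, cv2
def snap(n,f):
    c=r.capture(n); cv2.imwrite(f'pics/{f}.png',c['img'][:,:,::-1]); np.savez(f'pics/{f}.npz',**{k:v for k,v in c.items()}); return c
def ray(c,uv,z):
    R=cv2.Rodrigues(np.array(c['rvec'],float))[0];t=np.array(c['tvec'],float).ravel()
    d=R.T@np.linalg.inv(c['K'])@np.array([*uv,1.]);o=-R.T@t
    return (o+d*(z-o[2])/d[2]).round(4)
E
python3 - <<'E'
from h import *
print(r.state(),r.grip_depth)
a=snap('scene','s0');b=snap('top','t0')
for c in(a,b):
    R=cv2.Rodrigues(np.array(c['rvec'],float))[0];print(-R.T@np.array(c['tvec']).ravel(),R.round(2).tolist())
cv2.imwrite('pics/t0b.png',cv2.resize(b['img'][:,:,::-1],(800,600),interpolation=cv2.INTER_CUBIC))
E
```

```text
{'time': 0.0, 'q': array([-1.18972999,  0.60013547, -0.00252895,  1.60015491,  0.00178979,
        0.942884  , -0.07982011]), 'joint_velocities': array([-0.0013884 ,  0.00031612,  0.00086681, -0.00066633,  0.00159901,
       -0.00026593,  0.0010897 ]), 'effort': array([ 5.26198146e-04, -7.65044975e+01,  1.49727736e+00, -2.52380991e+01,
       -5.24794834e-02,  1.66024477e-02,  1.47111691e-04]), 'position': array([0.32021164, 0.6498939 , 0.21774376]), 'tool_rot': array([-1.08134245e-04,  2.26879842e-01,  9.73922437e-01, -7.82365269e-04]), 'ft_force': array([ 0.70596715, -0.43491797,  0.28557699]), 'torque': array([0.01350964, 0.06223098, 0.0638636 ]), 'finger_gap': 0.09280681297279586} 0.0188
[0.866547   0.51901333 1.00479707] [[-0.84, 0.54, 0.01], [0.45, 0.71, -0.54], [-0.3, -0.45, -0.84]]
[0.31639642 0.0287795  1.11914844] [[0.01, -1.0, 0.01], [-0.98, -0.01, -0.19], [0.19, -0.01, -0.98]]
```

View pics/t0b.png

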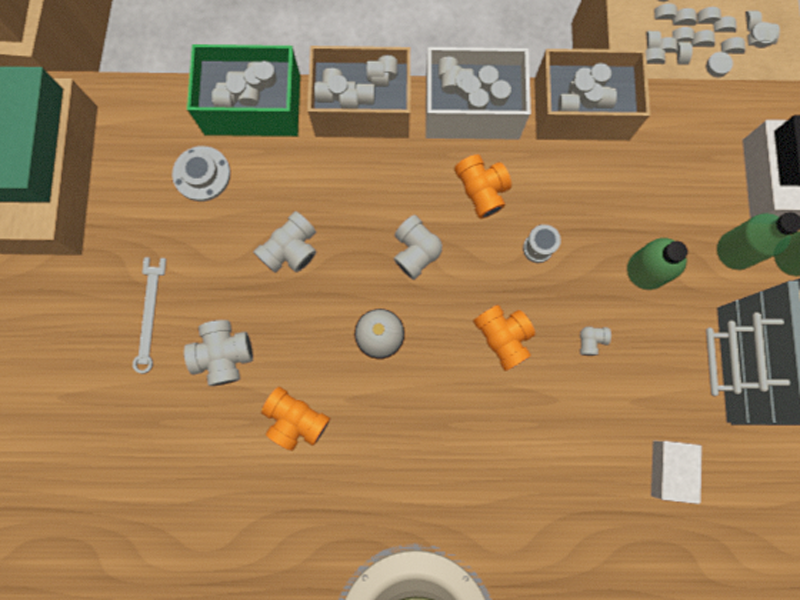

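View pics/s0.png

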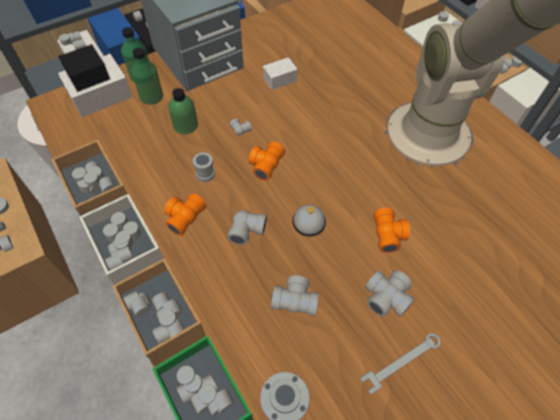

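The top view (800x600 px) shows the bell at (379,332), its button at (378,329), and the cross at (218,352). The small elbow is at (595,340), the socket at (541,243), the bottle at (657,263) and the wrench at (150,315).

- **Tee candidates:** grey at (288,243), orange at (483,185), (505,336) and (296,418). The grey one fits, since it is bare steel with three mouths.
- **Large elbow candidates:** grey at (418,247) with about 52 mm mouths, and small at (595,340). The one at (418,247) is the larger.

I'll confirm both in an enlarged crop.

Run:
```python
from h import *
b=dict(np.load('pics/t0.npz'));a=dict(np.load('pics/s0.npz'))
im=b['img'][140:280,120:320,::-1]
im=cv2.resize(im,(800,560),interpolation=cv2.INTER_CUBIC)
cv2.imwrite('pics/crop0.png',im)
s=.7
for n,uv,z in [('bell',(378,329),.062),('tee',(288,243),.026),('elb',(418,247),.026),('cross',(218,352),.026),('sm',(595,340),.015),('sock',(543,238),.064),('bottlecap',(675,252),.13)]:
    print(n,ray(b,(uv[0]*s,uv[1]*s),z))
for n,uv,z in [('bell',(310,210),.062),('tee',(296,297),.026),('elb',(246,226),.026)]: print(n,ray(a,uv,z))
st=r.state();print(cv2.projectPoints(st['position'].reshape(1,3),b['rvec'],b['tvec'],b['K'],None)[0]/s)
```

```text
bell [0.4673 0.0635 0.062 ]
tee [0.6192 0.2208 0.026 ]
elb [ 0.6145 -0.0014  0.026 ]
cross [0.4316 0.3282 0.026 ]
sm [ 0.4588 -0.3007  0.015 ]
sock [ 0.6219 -0.2077  0.064 ]
bottlecap [ 0.5825 -0.3975  0.13  ]
bell [0.4691 0.0637 0.062 ]
tee [0.6133 0.22   0.026 ]
elb [6.143e-01 3.000e-04 2.600e-02]
[[[-68.3851667  417.74370639]]]
```

View pics/crop0.png

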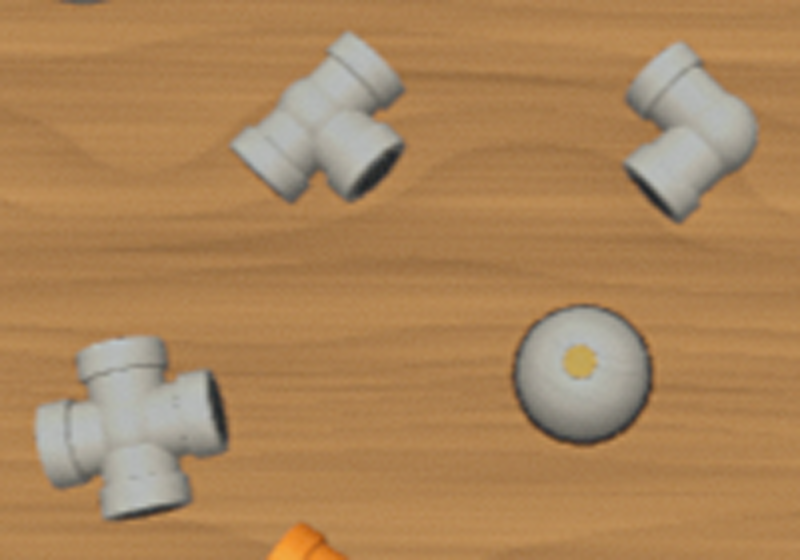

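The crop confirms the tee (three mouths, crop centre (331,131)) and the large elbow (crop centre (683,132)). The four-armed piece is the cross, and the button is at crop (580,361). The two views agree within about 6 mm. Next I shut the fingers and move towards the bell at travel height.

>>> jog_arm(motion=[[[-3.5,-4.2,0,0,0,0],[-3.5,-4.2,0,0,0,0],[-3.5,-4.2,0,0,0,0],[-3.5,-4.2,0,0,0,0],[-3.5,-4.2,0,0,0,0],[-3.5,-4.2,0,0,0,0],[-3.5,-4.2,0,0,0,0],[-3.5,-4.2,0,0,0,0],[-3.5,-4.2,0,0,0,0],[-3.5,-4.2,0,0,0,0],[-2,-2.5,0,0,0,0],[0,0,0,0,0,0]]], hand=0)

```text
time: 1.6
position: [0.4577, 0.0691, 0.2154]
tool_rot: [-0.001, 0.227, 0.974, -0.002]
ft_force: [-0.3, 1.0, 0.2]
finger_gap: 0.0001
```

```bash
cat >> h.py <<'E'
from scipy.spatial.transform import Rotation as Ro
def go(target):
    s=r.state();q=s['tool_rot'];R=Ro.from_quat([q[1],q[2],q[3],q[0]])
    want=Ro.from_matrix(R.as_matrix())
    z=R.as_matrix()[:,2]; tilt=np.cross(z,[0,0,-1.])
    print('t',s['time'],'pos',s['position'].round(4),'shift cm',(R.inv().apply(np.array(target)-s['position'])*100).round(2),'tilt fix deg(tool)',np.degrees(R.inv().apply(tilt)).round(1),'F',s['ft_force'].round(2),'gap',round(s['finger_gap'],4),'yaw',np.degrees(np.arctan2(*R.as_matrix()[1::-1,0])).round(1))
E
python3 - <<'E'
from h import *
b=dict(np.load('pics/t0.npz'));a=dict(np.load('pics/s0.npz'))
f=lambda u,v:(u/4+120,v/4+140)
print('bell',ray(b,f(580,361),.062),'tee',ray(b,f(331,131),.03),'elb',ray(b,f(683,132),.026))
go([.468,.0635,.12])
E
```

```text
bell [0.4674 0.0626 0.062 ] tee [0.6114 0.217  0.03  ] elb [0.6142 0.0031 0.026 ]
t 1.6 pos [0.4577 0.0691 0.2154] shift cm [-1.18 -0.    9.54] tilt fix deg(tool) [-0.3 -0.   0. ] F [-0.25  0.99  0.21] gap 0.0001 yaw 153.8
```

>>> jog_arm(motion=[[[-0.6,0,3.5,0,0,0],[-0.6,0,3.5,0,0,0],[0,0,2,0,0,0],[0,0,0,0,0,0],[0,0,0,0,0,0]]])

```text
time: 2.22
position: [0.469, 0.0679, 0.1238]
tool_rot: [-0.0, 0.225, 0.974, -0.001]
ft_force: [-0.2, -0.6, -0.3]
finger_gap: 0.0001
```

Run:
```python
from h import *
go([.468,.0635,.062])
w=snap('wrist','w1'); X=np.linalg.inv(w['hand_eye'])
s=r.state();q=s['tool_rot'];R=Ro.from_quat([q[1],q[2],q[3],q[0]])
for p in [(.468,.063,.062),(.612,.218,.052)]:
    c=X[:3,:3]@R.inv().apply(np.array(p)-s['position'])+X[:3,3]; uv=w['K']@c;print('expect',(uv/uv[2]).round(1))
b=snap('top','t1')
for i in (b,): cv2.imwrite('pics/t1c.png',cv2.resize(i['img'][150:270,180:340,::-1],(560,420),interpolation=cv2.INTER_CUBIC))
cv2.imwrite('pics/w1c.png',np.hstack([cv2.resize(w['img'][:,:,::-1],(400,300)),cv2.resize(b['img'][150:270,180:340,::-1],(400,300),interpolation=cv2.INTER_CUBIC)]))
```

```text
t 2.225 pos [0.469  0.0679 0.1238] shift cm [-0.11 -0.43  6.18] tilt fix deg(tool) [-0.1 -0.  -0. ] F [-0.16 -0.56 -0.26] gap 0.0001 yaw 154.0
expect [270.3 227.1   1. ]
expect [529.6 297.    1. ]
```

View pics/w1c.png

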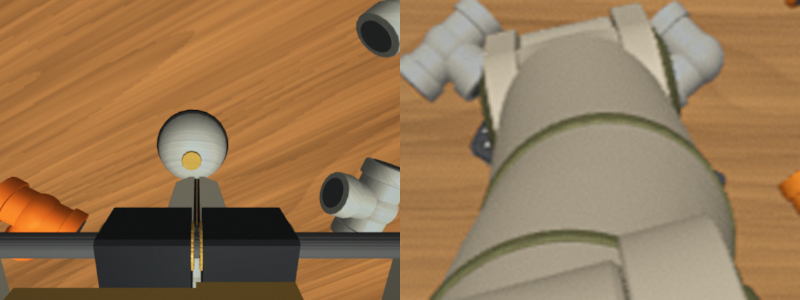

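The wrist view shows the button at (267,224) full-scale against an expected (270,227), so it agrees within about 2 mm. In the top view the arm hides the bell. I'll correct sideways and descend to just above the button.

>>> jog_arm(motion=[[[-0.1,-0.5,0,0,0,0],[0,0,2,0,0,0],[0,0,2,0,0,0],[0,0,1,0,0,0],[0,0,0,0,0,0],[0,0,0,0,0,0]]])

```text
time: 3.08
position: [0.4699, 0.0619, 0.0767]
tool_rot: [0.003, 0.226, 0.974, 0.001]
ft_force: [0.0, -0.3, 0.0]
finger_gap: 0.0005
```

Run:
```python
from h import *
go([.468,.063,.062])
```

```text
t 3.075 pos [0.4699 0.0619 0.0767] shift cm [0.22 0.01 1.47] tilt fix deg(tool) [0.2 0.3 0. ] F [ 0.03 -0.25  0.04] gap 0.0005 yaw 153.9
```

>>> jog_arm(motion=[[[0.2,0,0.8,0,0,0],[0,0,0.6,0,0,0],[0,0,0.5,0,0,0],[0,0,0.4,0,0,0],[0,0,0.3,0,0,0]]])

```text
time: 3.7
position: [0.469, 0.063, 0.0542]
tool_rot: [0.005, 0.226, 0.974, 0.002]
ft_force: [-12.2, -0.7, 83.9]
finger_gap: 0.0006
```

The button is at the bottom (z 0.054, 84 N against the stop), so I'm releasing straight away.

>>> jog_arm(motion=[[[0,0,-1,0,0,0],[0,0,-2.5,0,0,0],[0,0,-4,0,0,0],[0,0,-3,0,0,0],[0,0,0,0,0,0],[0,0,0,0,0,0]]])

```text
time: 4.45
position: [0.4676, 0.063, 0.1618]
tool_rot: [0.006, 0.226, 0.974, 0.002]
ft_force: [-0.3, -0.6, -0.0]
finger_gap: 0.0006
```

Run:
```python
from h import *
go([.612,.218,.15])
```

```text
t 4.45 pos [0.4676 0.063  0.1618] shift cm [-6.14 20.27  1.37] tilt fix deg(tool) [ 0.4  0.6 -0. ] F [-0.32 -0.55 -0.01] gap 0.0006 yaw 153.9
```

>>> jog_arm(motion=[[[-1,3.4,0,0,0,0],[-1,3.4,0,0,0,0],[-1,3.4,0,0.4,0.6,0],[-1,3.4,0,0,0,0],[-1,3.4,0,0,0,0],[-1,3.4,0,0,0,0],[0,0,0,0,0,0],[0,0,0,0,0,0]]])

```text
time: 5.45
position: [0.6102, 0.2219, 0.1477]
tool_rot: [-0.008, 0.226, 0.974, -0.006]
ft_force: [0.2, -0.2, -0.8]
finger_gap: 0.0006
```

Run:
```python
from h import *
go([.612,.218,.08])
w=snap('wrist','w2'); X=np.linalg.inv(w['hand_eye'])
s=r.state();q=s['tool_rot'];R=Ro.from_quat([q[1],q[2],q[3],q[0]])
im=w['img'][:,:,::-1].copy()
c=X[:3,:3]@R.inv().apply(np.array((.612,.218,.052))-s['position'])+X[:3,3]; uv=w['K']@c;uv=uv/uv[2];print(uv)
cv2.drawMarker(im,tuple(int(x) for x in uv[:2]),(0,0,255),0,12,1)
cv2.imwrite('pics/w2m.png',im)
```

```text
t 5.45 pos [0.6102 0.2219 0.1477] shift cm [-0.43 -0.17  6.76] tilt fix deg(tool) [-0.9 -0.8  0. ] F [ 0.16 -0.18 -0.77] gap 0.0006 yaw 153.8
[275.05737314 216.89538476   1.        ]
```

View pics/w2m.png

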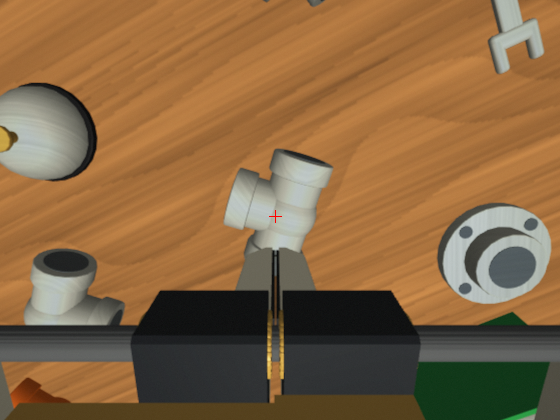

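The marker at (275,217) sits where the tee's run meets its branch, so it is over the middle. The tee has three mouths and is grey, and the bell is clear at the left. I'll descend to z of about 0.078.

>>> jog_arm(motion=[[[-0.4,-0.2,2,0,0,0],[0,0,2,-0.5,-0.5,0],[0,0,1.5,0,0,0],[0,0,0.6,0,0,0],[0,0,0,0,0,0],[0,0,0,0,0,0]]])

```text
time: 6.25
position: [0.6107, 0.2145, 0.0854]
tool_rot: [-0.003, 0.228, 0.974, -0.003]
ft_force: [-0.6, 0.6, -0.0]
finger_gap: 0.0001
```

Run:
```python
from h import *
go([.612,.218,.078])
```

```text
t 6.25 pos [0.6107 0.2145 0.0854] shift cm [0.04 0.37 0.74] tilt fix deg(tool) [-0.4 -0.3  0. ] F [-0.64  0.6  -0.05] gap 0.0001 yaw 153.7
```

>>> jog_arm(motion=[[[0,0.3,0.6,0,0,0],[0,0,0,0,0,0],[0,0,0,0,0,0],[0,0,0,0,0,0],[0,0,0,0,0,0],[0,0,0,0,0,0],[0,0,0,0,0,0],[0,0,0,0,0,0],[0,0,0,0,0,0],[0,0,0,0,0,0],[0,0,0,0,0,0],[0,0,0,0,0,0]]])

```text
time: 7.75
position: [0.6128, 0.2178, 0.0803]
tool_rot: [-0.002, 0.228, 0.974, -0.003]
ft_force: [0.0, 0.4, 0.3]
finger_gap: 0.0008
```

>>> jog_arm(motion=[[[0,0,0,0,0,0],[0,0,0,0,0,0],[0,0,0,0,0,0],[0,0,0,0,0,0],[0,0,0,0,0,0],[0,0,0,0,0,0],[0,0,0,0,0,0],[0,0,0,0,0,0]]])

```text
time: 8.75
position: [0.6128, 0.2178, 0.0803]
tool_rot: [-0.002, 0.228, 0.974, -0.003]
ft_force: [0.1, -0.6, -0.1]
finger_gap: 0.0003
```

>>> jog_arm(motion=[[[0,0,-3,0,0,0],[0,0,-4,0,0,0],[0,0,0,0,0,0],[0,0,0,0,0,0]]])

```text
time: 9.25
position: [0.6126, 0.2179, 0.1511]
tool_rot: [-0.003, 0.228, 0.974, -0.003]
ft_force: [-0.2, 0.8, 0.1]
finger_gap: 0.0004
```

Run:
```python
from h import *
go([.614,.002,.15])
```

```text
t 9.25 pos [0.6126 0.2179 0.1511] shift cm [ -9.71 -19.29   0.2 ] tilt fix deg(tool) [-0.4 -0.3  0. ] F [-0.24  0.76  0.13] gap 0.0004 yaw 153.7
```

>>> jog_arm(motion=[[[-1.6,-3.2,0,0,0,0],[-1.6,-3.2,0,0,0,0],[-1.6,-3.2,0,-0.4,-0.3,0],[-1.6,-3.2,0,0,0,0],[-1.6,-3.2,0,0,0,0],[-1.6,-3.2,0,0,0,0],[0,0,0,0,0,0],[0,0,0,0,0,0]]])

```text
time: 10.25
position: [0.6094, -0.002, 0.1422]
tool_rot: [-0.006, 0.226, 0.974, -0.002]
ft_force: [-0.7, 0.6, -0.2]
finger_gap: 0.0003
```

Run:
```python
from h import *
go([.614,.002,.08])
w=snap('wrist','w3'); X=np.linalg.inv(w['hand_eye'])
s=r.state();q=s['tool_rot'];R=Ro.from_quat([q[1],q[2],q[3],q[0]])
im=w['img'][:,:,::-1].copy()
c=X[:3,:3]@R.inv().apply(np.array((.614,.002,.052))-s['position'])+X[:3,3]; uv=w['K']@c;uv=uv/uv[2];print(uv)
cv2.drawMarker(im,tuple(int(x) for x in uv[:2]),(0,0,255),0,12,1)
cv2.imwrite('pics/w3m.png',im)
```

```text
t 10.25 pos [ 0.6094 -0.002   0.1422] shift cm [-0.3   0.6   6.21] tilt fix deg(tool) [-0.4 -0.6  0. ] F [-0.72  0.57 -0.17] gap 0.0003 yaw 153.8
[285.11025164 217.18203362   1.        ]
```

View pics/w3m.png

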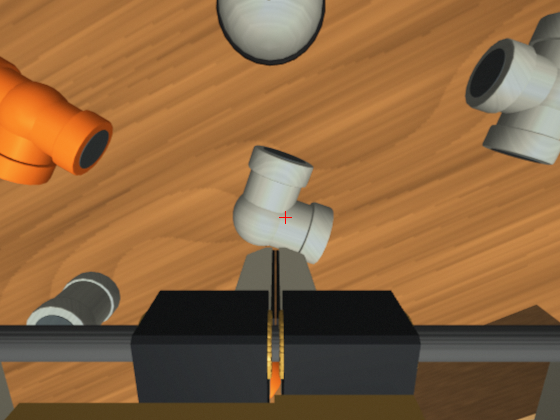

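The marker at (285,217) is in the middle of the elbow's outline, between its two mouths at (282,158) and (320,233). I'll descend and hold there.

>>> jog_arm(motion=[[[-0.3,0.6,2,0,0,0],[0,0,2,-0.4,-0.4,0],[0,0,1,0,0,0],[0,0,0.4,0,0,0],[0,0,0,0,0,0],[0,0,0,0,0,0]]])

```text
time: 11.05
position: [0.615, 0.0079, 0.0835]
tool_rot: [-0.002, 0.223, 0.975, 0.001]
ft_force: [0.1, -0.1, 0.2]
finger_gap: 0.0005
```

Run:
```python
from h import *
go([.614,.002,.079])
```

```text
t 11.05 pos [0.615  0.0079 0.0835] shift cm [-0.17 -0.57  0.45] tilt fix deg(tool) [ 0.  -0.3 -0. ] F [ 0.11 -0.09  0.23] gap 0.0005 yaw 154.2
```

>>> jog_arm(motion=[[[-0.2,-0.5,0.4,0,0,0],[0,0,0,0,0,0],[0,0,0,0,0,0],[0,0,0,0,0,0],[0,0,0,0,0,0],[0,0,0,0,0,0],[0,0,0,0,0,0],[0,0,0,0,0,0],[0,0,0,0,0,0],[0,0,0,0,0,0],[0,0,0,0,0,0],[0,0,0,0,0,0]]])

```text
time: 12.55
position: [0.6152, 0.0018, 0.0805]
tool_rot: [-0.001, 0.223, 0.975, 0.001]
ft_force: [-0.0, -0.5, 0.5]
finger_gap: 0.0002
```

>>> jog_arm(motion=[[[0,0,0,0,0,0],[0,0,0,0,0,0],[0,0,0,0,0,0],[0,0,0,0,0,0],[0,0,0,0,0,0],[0,0,0,0,0,0],[0,0,0,0,0,0],[0,0,0,0,0,0]]])

```text
time: 13.55
position: [0.6152, 0.0019, 0.0805]
tool_rot: [-0.001, 0.223, 0.975, 0.001]
ft_force: [0.2, 0.2, -0.3]
finger_gap: 0.0006
```

Run:
```python
from h import *
go([.614,.002,.079])
snap('scene','s1')
```

```text
t 13.55 pos [0.6152 0.0019 0.0805] shift cm [ 0.12 -0.04  0.15] tilt fix deg(tool) [ 0.1 -0.2  0. ] F [ 0.2   0.22 -0.26] gap 0.0006 yaw 154.2
```

View pics/s1.png

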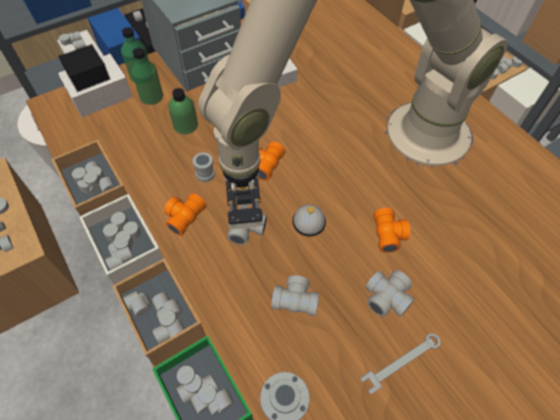

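The fingertips are over the large elbow at about (245,222). The bell's button is up at (310,210), and every fitting in view is where it started. I'm handing in.

```bash
python3 -c "
from h import *
print(r.job_done()); go([.614,.002,.079])"
```

```text
the job is handed in; nothing more can be done
None
the job is handed in; nothing more can be done
```

I rang the bell, held the fingertips over the grey tee for about 2.3 s, then over the larger elbow for about 2.4 s. I handed the job in at about 13.6 s, still pointing at that elbow. `r.job_done()` gives no verdict, so the result below rests on my own checks.

- **Bell:** the button went right down, to z 0.054 (bottom of travel about 0.056), and I lifted off at once. The wrist force read about 84 N against the stop, firmer than I meant but under the 120 N limit. In the last scene picture the button is up.
- **Tee and elbow:** the fingertips were about 28 mm above each top and within about 2 mm of my measured centre. The two camera views agreed to about 6 mm on the tee.
- **Last checks:** the wrist force was near zero (about 0.4 N, within sensor noise). In the last scene picture nothing looked moved from the start. The arm partly hid the large elbow, and I judged the picture by eye rather than measuring it.
- **Disagreements:** none of the checks contradicted each other.

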